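# Lock a sample cell into the spectrometer's bayonet port

### The arm

A 6-joint arm with a two-finger parallel gripper is mounted at the origin on the work surface. World frame = base frame: x ahead of the robot, y to its left, z up, the work surface at z = 0. Lengths are in m, angles in rad, forces in N, time in s.
With the tool pointing down it reaches from about 0.35 to 0.775 m from the base axis. Payload 5.5 kg.
Tool frame: the origin (TCP) lies between the finger pads; the fingertips stand 17 mm ahead of it and the grasp point (between the pads) lies 2 mm behind it (env.finger_overhang is the distance from the TCP to the fingertips, in m); z points along the fingers, y is the direction in which the jaws open and shut (so a half turn about z gives the same grasp; the last joint's range is limited). The gripper opens to 85 mm and grips with 20 to 120 N. Pads are 22 mm wide; open, the fingers measure 114 mm over their backs; the gripper's body (76 mm by 85 mm) begins 54 mm behind the grasp point. The pads swing forward as they close: fully open they stand 13 mm farther back than shut.
Start: joints at [-1.428, 0.313, 0.046, 1.304, 0, 1.431], TCP at [0.16, -0.552, 0.215] pointing down, gripper open.
Joint ranges: [-2.76, 2.76], [-0.86, 1.69], [-1.03, 1.26], [-2.2, 2.34], [-1.47, 1.5], [-3.14, 3.14]. Speed limits (rad/s): [2.57, 2.57, 3.14, 3.14, 3.14, 3.14].

### API

Orientations are given as a unit quaternion [w, x, y, z].
In Python, from workcell import env gives the robot as it stands. The module is installed in compiled form; this text tells all that it offers.
- The arm moves only by the tool arm_command, never from a script. Its argument "moves" is a list of rows, each a list of 5 numbers: the closure, from 0 (fully open) to 1 (shut), then the shift along the tool's x, y, z in mm, then the turn about the tool's z in rad. In form: [[fingers, dx, dy, dz, turn], ...]. A call has 1 to 12 rows; each row is the pose to reach, as a shift and turn from the pose commanded when the call began, along the tool's axes at that moment; what a row does not reach only later rows make up. A row lasts 1/10 s, in which the tool goes at most 50 mm and 8.59 degrees, less where a joint would pass 70% of its speed; a pose out of reach is approached as far as the arm can. A call with a gripper value outside its range is refused whole. The fingers move at their own pace and stop on an object; "squeeze" is the grip in N (left out, the last holds). Time passes only in rows, so rows that repeat a pose let the fingers close. It gives the time, the measured TCP pose, the force and the opening at its end, in the units of the state.
- env.get_state(): the state, without advancing time (a new reading comes with each control period).
- env.read_camera(name): name is "side" or "top" or "wrist"; returns (picture, depth): 400x640x3 uint8, blue, green, red; 400x640 float32, m along the optical axis (not along the pixel's ray), 0 where there is no reading.
- env.get_calibration(name): a dict with "fx", "fy", "cx", "cy" (pixels), "pose" (4x4, takes a point from camera to world coordinates). Camera axes: x right, y down, z forward; pixel columns grow to the right and rows downward; lengths in m; the calibration is good to about 2 mm. The wrist camera is an equidistant fisheye: a pixel r from the principal point sees the ray r / f radians off the axis. A picture is of the moment at which its call begins: read the wrist's pose just before it. get_calibration takes no time and is no camera call; for the wrist camera it gives the pose at the moment of the call.
- env.hand_in(): hands the job in, once; it reports no verdict.
The state is a dict: "clock": time; "joint_pos": joint angles; "qvel": joint speeds; "tau": joint torques, N m; "tcp_pos": TCP position; "orientation": TCP orientation; "wrist_force": force on the tool from outside, world axes, zero at the start; "ft_torque": the same for the moment, N m; "finger_gap": finger opening in m.
Only numpy, scipy, OpenCV 4.12 (cv2) and the standard library are available. Lean on these libraries where they do the work, as an engineer would, in place of code of your own. Each camera call takes 0.05 s, during which the arm holds its last target. There are 200 camera calls.

### The job

Take the sample cell by its blue fin and fit it into the bayonet port on the sample stage: line its two lugs up with the port's slots, push it down against the spring, turn it clockwise (seen from above) to the end stop and let go, so that it stays locked down in the port. Work gently, feeling for the slots without ever pressing hard, and leave the jar, the vial and the copper disc where they are.

Things in the scene. Friction and masses are not known exactly. Their poses are not given: they have to be found in the camera images.
- cell_center (a point): Centre of the sample cell (about 150 g), 35 mm above its underside; it stands upright. From the bottom: steel plug, 36 mm high, tapering from 40 mm diameter at the underside to 48 mm at 12 mm up and above, then a blue grip fin 36 to 70 mm above the underside, 46 mm long along the cell's x, 14 mm thick along y. z up. A half turn about z makes no difference.
- cell: The same cell; origin at the centre of its underside. Two brass lugs stick out of the plug along its +x and -x (so in line with the fin): 62 mm over both tips, 9 mm wide, 5 mm thick, undersides 8 mm above the cell's underside. Resting by the lugs on the port's collar, the cell already stands 8 mm deep in the bore.
- port (a point): Centre of the bayonet port in the top face of its collar, 66 mm above the bench; z up. Aluminium collar, 82 mm outside, 34 mm high, bore 51 mm. Two opposite slots 13 mm wide in its top face, red lines on both sides of each. This x axis is only their nominal line: the collar is fixed clocked up to 0.55 rad either way of it, differently each time; not measured, to be felt or seen.
- passage (a point): Point on the port's axis at mid-height of the passage under the ledge, 12 mm below the collar's top. Measured from where the lugs rest on the collar: in the slots the cell drops 6 mm freely, then meets a sprung plunger; at 13 to 16 mm (solid floor) the lugs can turn under the ledge, clockwise from above only. Not over 50 N (sum of all contacts) between cell and port.
- notch_level (a point): Point on the port's axis at the roof of the locking notch, 5.5 mm below the collar's top. About 0.8 rad clockwise from the slot's middle is a solid end stop with the notch in the ledge: let up there, the spring lifts the lugs into the notch and the cell sits 10.5 mm lower than when resting on the collar: locked. Let go short of it, it stays 13 mm down, not locked.
- plunger (a joint): Travel of the brass spring plunger in the port, m: 0 at rest, grows as the cell pushes it down. It pushes back with about 6 N plus 350 N/m. About 0.0045 with the cell locked in the notch, 0.007 with the lugs just under the ledge, 0.010 with the lugs on the floor.
- stage: The fixed sample stage with the port in its middle: square, 240 x 240 mm, top 32 mm above the bench; origin at the centre of its underside, z up, x as for port. Dark discs in its top are only look.
- jar_mid (a point): Amber sample jar, 46 mm in diameter, 62 mm high; point half-way up. Leave alone.
- puck_mid (a point): Copper reference disc, 40 mm in diameter, 25 mm high; point half-way up. Leave alone.
- vial_mid (a point): White vial with a red cap, 40 mm in diameter, 50 mm high; point half-way up. Leave alone.
There are look-alikes about, which are no part of the job. Leave any green look-alike of the cell alone.

How it is judged:
On the way:
1. the cell is pushed down in the port until its lugs are at the level of the passage under the ledge (value of joint plunger above 0.0063 m and horizontal distance between cell_center and port below 0.005 m).
At the end, for the whole second after the job is handed in: The cell stands upright (within 0.07 rad) in the port, within 4 mm of its axis, let go and at rest, locked in the notch: its centre 14.5 to 18.5 mm above the collar's top and the plunger held down 3.0 to 5.8 mm (value of joint plunger between 0.003 and 0.0058 m and horizontal distance between cell_center and port below 0.004 m and z of cell_center in the frame of port between 0.0145 and 0.0185 m and angle between cell's own z axis and vertical below 0.07 rad and linear speed of cell below 0.01 m/s); the robot touches nothing.
It fails at once if the cell presses on the port or stage with more than 50 N (contact force between cell and stage above 50 N).
It fails at once if the jar, the vial or the copper disc is moved by more than 15 mm (distance of any of jar_mid, vial_mid, puck_mid from where it was at the start of the episode above 0.015 m).
It also fails if it takes over 70 s, if anything falls off the work surface, if the arm or the gripper's body presses on something with over 40 N, if the wrist force passes 120 N, or if a joint passes its speed limit or range.

## Working session

There is one attempt and no reset: what is moved stays moved. The work goes in short steps, Python scripts to look and compute and a tool call to move; the robot and the scene stay as the last step left them, time stands still between calls to the robot, and variables do not carry over. Pictures are saved under pics/ and viewed, about 8 in all and at most 12, crops included, and the job is handed in when it is done.

Besides the shell and the picture viewer there is one more tool, called after ">>>" by a JSON object that holds its "method" and its "body". arm_command: Moves the arm, as the interface text tells. Its arguments: {"type":"object","properties":{"moves":{"type":"array","items":{"type":"array","items":{"type":"number"}}},"squeeze":{"type":"number"}},"required":["moves"]}

```bash
mkdir -p pics; cat > h.py <<'E'
from workcell import env
import numpy as np, cv2
def ray(c,u,v,fish=False):
    if fish:
        x,y=(u-c['cx']),(v-c['cy']); r=np.hypot(x,y); t=r/c['fx']
        d=np.array([np.sin(t)*x/max(r,1e-9),np.sin(t)*y/max(r,1e-9),np.cos(t)])
    else: d=np.array([(u-c['cx'])/c['fx'],(v-c['cy'])/c['fy'],1.])
    P=np.array(c['pose']); return P[:3,3],P[:3,:3]@d
def onplane(c,u,v,z,fish=False):
    o,d=ray(c,u,v,fish); return o+d*(z-o[2])/d[2]
E
python3 - <<'E'
from h import *
s=env.get_state(); print({k:np.round(v,3) for k,v in s.items()})
for n in ("top","side","wrist"):
    c=env.get_calibration(n); im,d=env.read_camera(n); cv2.imwrite(f"pics/{n}0.png",im); np.save(f"pics/{n}0.npy",d)
    print(n,{k:np.round(v,3).tolist() for k,v in c.items()})
E
```

```text
{'clock': np.float64(0.0), 'joint_pos': array([-1.428,  0.314,  0.045,  1.304,  0.   ,  1.431]), 'qvel': array([ 0.   ,  0.002, -0.001, -0.   , -0.   ,  0.   ]), 'tau': array([-0.0000e+00, -4.8063e+01,  2.9853e+01,  1.9000e-02, -0.0000e+00,
        0.0000e+00]), 'tcp_pos': array([ 0.16 , -0.552,  0.214]), 'orientation': array([-0.001,  0.99 ,  0.141,  0.   ]), 'wrist_force': array([-0.15 , -0.444,  0.476]), 'ft_torque': array([0.033, 0.056, 0.003]), 'finger_gap': np.float64(0.085)}
top {'fx': 377.993, 'fy': 377.993, 'cx': 316.313, 'cy': 198.645, 'pose': [[0.012, -0.993, 0.116, 0.356], [-0.999, -0.008, 0.036, -0.147], [-0.035, -0.117, -0.993, 0.864], [0.0, 0.0, 0.0, 1.0]]}
side {'fx': 405.079, 'fy': 405.079, 'cx': 315.687, 'cy': 195.201, 'pose': [[-0.759, -0.352, 0.547, -0.152], [-0.651, 0.425, -0.629, 0.523], [-0.011, -0.834, -0.552, 0.657], [0.0, 0.0, 0.0, 1.0]]}
wrist {'fx': 309.707, 'fy': 309.707, 'cx': 318.77, 'cy': 200.746, 'pose': [[0.279, -0.92, -0.274, 0.23], [-0.96, -0.268, -0.077, -0.531], [-0.002, 0.285, -0.959, 0.373], [0.0, 0.0, 0.0, 1.0]]}
```

View pics/top0.png

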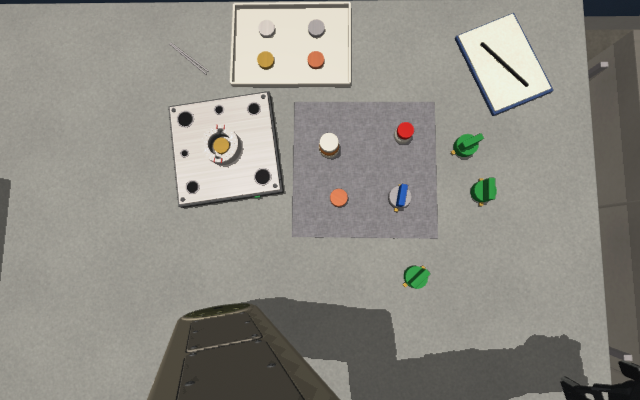

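View pics/side0.png

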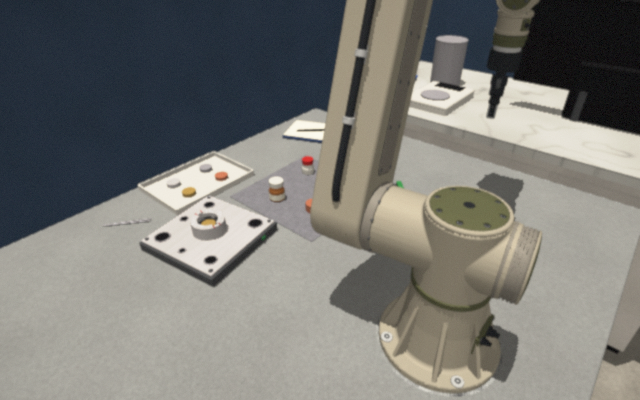

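The top view shows the cell (blue fin) at about (401,196), the port at (223,147), the jar at (329,145), the vial at (405,131) and the disc at (339,197). Green look-alikes are to the right. The arm hides the cell in the side view.

```bash
python3 - <<'E'
from h import *
im=cv2.imread("pics/top0.png"); d=np.load("pics/top0.npy"); c=env.get_calibration("top")
b,g,r=[im[...,i].astype(int) for i in range(3)]
m=((b>110)&(b-r>60)&(b-g>35)); m[:, :360]=0; m[:,440:]=0; m[:170]=0;m[235:]=0
v,u=np.nonzero(m); 
P=np.array([onplane(c,x,y,0.07) for x,y in zip(u,v)])[:,:2]
(cc,sz,a)=cv2.minAreaRect(P.astype(np.float32)); print("fin n",len(u),cc,sz,a,P.mean(0))
w=np.linalg.svd(P-P.mean(0))[2][0]; print("fin yaw",np.arctan2(w[1],w[0]))
for x,y in [(u.mean(),v.mean())]:
    o,dd=ray(c,x,y); print("depth pt",o+dd*d[int(y),int(x)])
# stage corners
m=((im.min(2)>165)).astype(np.uint8); m[:88]=0;m[215:]=0;m[:,290:]=0;m[:,:160]=0
cn=max(cv2.findContours(m,cv2.RETR_EXTERNAL,cv2.CHAIN_APPROX_NONE)[0],key=cv2.contourArea)[:,0]
P=np.array([onplane(c,x,y,0.032)[:2] for x,y in cn],np.float32); R=cv2.minAreaRect(P);print("stage",R)
# red marks
m=(r-b>50)&(r-g>50); m[:100]=0;m[190:]=0;m[:,:190]=0;m[:,260:]=0
n,l,st,ce=cv2.connectedComponentsWithStats(m.astype(np.uint8))
for i in range(1,n): print(st[i,4],ce[i],onplane(c,*ce[i],0.066))
# collar by depth
vv,uu=np.mgrid[100:195,180:265]; pts=np.array([ (lambda o,k:o+k*d[y,x])(*ray(c,x,y)) for x,y in zip(uu.ravel(),vv.ravel())])
q=pts[abs(pts[:,2]-.066)<.006]; print("collar",len(q),cv2.minEnclosingCircle(q[:,:2].astype(np.float32)),np.median(q[:,2]))
cv2.imwrite("pics/crop1.png",np.hstack([cv2.resize(im[105:190,180:265],(400,400),interpolation=cv2.INTER_CUBIC),cv2.resize(im[155:240,358:443],(400,400),interpolation=cv2.INTER_CUBIC)]))
E
```

```text
fin n 136 (0.4603561758995056, -0.2996801435947418) (0.013364126905798912, 0.044704824686050415) 79.949462890625 [ 0.4606233  -0.29960399]
fin yaw 2.9618287576131412
depth pt [ 0.46081774 -0.29991932  0.06834524]
stage ((0.5704041719436646, 0.09635330736637115), (0.22804509103298187, 0.22767817974090576), 8.875802993774414)
6 [216.5        126.33333333] [0.6082034  0.10349311 0.066     ]
5 [223.8 126.8] [0.60716704 0.08725859 0.066     ]
5 [213.8 159.8] [0.53325327 0.10617626 0.066     ]
5 [221. 160.] [0.53287995 0.09035207 0.066     ]
collar 679 ((0.5706608891487122, 0.09641458839178085), 0.04244592785835266) 0.06561598030435323
```

View pics/crop1.png

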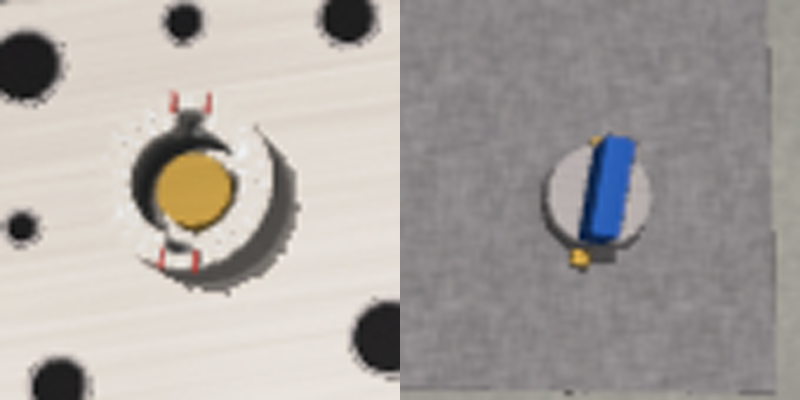

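```bash
cat >> h.py <<'E'
from scipy.spatial.transform import Rotation as Ro
def togo(x,y,z,yaw):
    s=env.get_state(); w,a,b,c=s['orientation']; R=Ro.from_quat([a,b,c,w]).as_matrix()
    cy=np.arctan2(R[1,0],R[0,0]); t=-((yaw-cy+np.pi)%(2*np.pi)-np.pi)
    print("clock %.2f"%s['clock'],"tcp",np.round(s['tcp_pos'],4),"yaw %.3f"%cy,"tilt %.4f"%np.arccos(-R[2,2]),"gap %.4f"%s['finger_gap'],"F",np.round(s['wrist_force'],1),"q6 %.2f"%s['joint_pos'][5])
    print("move mm",np.round(R.T@(np.array([x,y,z])-s['tcp_pos'])*1000,1),"turn %.3f"%t)
E
python3 -c "
from h import *
togo(.4606,-.2997,.2145,2.967)"
```

```text
clock 0.15 tcp [ 0.1604 -0.5518  0.214 ] yaw 0.283 tilt 0.0014 gap 0.0857 F [ 0.1  0.8 -0.2] q6 1.43
move mm [ 3.586e+02 -1.583e+02 -2.000e-01] turn -2.684
```

>>> {"method": "arm_command", "body": {"moves": [[0,50,-22,0,-0.15],[0,100,-44,0,-0.3],[0,145,-64,0,-0.45],[0,190,-84,0,-0.6],[0,235,-104,0,-0.75],[0,280,-124,0,-0.9],[0,320,-141,0,-1.05],[0,345,-152,0,-1.2],[0,358.6,-158.3,0,-1.34],[0,358.6,-158.3,0,-1.34]]}}

```text
clock: 1.15
tcp_pos: [0.4619, -0.2983, 0.2143]
orientation: [-0.0, 0.687, 0.727, 0.0]
wrist_force: [-0.3, -0.5, -0.6]
finger_gap: 0.0852
```

>>> {"method": "arm_command", "body": {"moves": [[0,0,0,10,-0.15],[0,0,0,20,-0.3],[0,0,0,30,-0.45],[0,0,0,40,-0.6],[0,0,0,40,-0.75],[0,0,0,40,-0.9],[0,0,0,40,-1.05],[0,0,0,40,-1.2],[0,0,0,40,-1.344],[0,0,0,40,-1.344],[0,0,0,40,-1.344]]}}

```text
clock: 2.25
tcp_pos: [0.4601, -0.3006, 0.1746]
orientation: [-0.0, 0.09, 0.996, -0.0]
wrist_force: [-0.5, 0.4, -0.3]
finger_gap: 0.0855
```

```bash
python3 - <<'E'
from h import *
togo(.4606,-.2997,.058,2.967)
c=env.get_calibration("wrist"); im,d=env.read_camera("wrist"); cv2.imwrite("pics/w1.png",im)
b,g,r=[im[...,i].astype(int) for i in range(3)]
m=((b>90)&(b-r>60)&(b-g>35)).astype(np.uint8)
n,l,st,ce=cv2.connectedComponentsWithStats(m)
for i in range(1,n):
    if st[i,4]>100:
        v,u=np.nonzero(l==i); P=np.array([onplane(c,x,y,0.07,True)[:2] for x,y in zip(u,v)],np.float32)
        print(st[i],cv2.minAreaRect(P))
E
```

```text
clock 2.25 tcp [ 0.4601 -0.3006  0.1746] yaw 2.961 tilt 0.0004 gap 0.0855 F [-0.5  0.4 -0.3] q6 -0.54
move mm [ -0.4   1.  116.6] turn -0.006
[312 198  15  21 282] ((0.4718833863735199, -0.30210748314857483), (0.012606415897607803, 0.01877094991505146), 79.6444320678711)
[  0 344  49  43 662] ((0.7601486444473267, -1.1250934600830078), (0.10848820954561234, 0.390475332736969), 17.282379150390625)
```

View pics/w1.png

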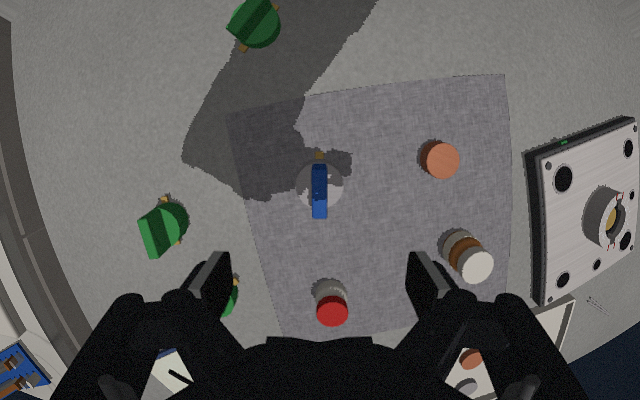

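The wrist view shows the fin at (312–327, 164–219), half in shadow and centred between the jaws, which agrees with the top-camera estimate. The way down is clear, so I'll descend and grip.

>>> {"method": "arm_command", "body": {"moves": [[0,0,0.6,30,0],[0,0,0.6,65,0],[0,0,0.6,95,0],[0,0,0.6,112,0],[0,0,0.6,116,0],[0,0,0.6,116,0],[0.5,0,0.6,116,0],[1,0,0.6,116,0],[1,0,0.6,116,0],[1,0,0.6,116,0],[1,0,0.6,116,0],[1,0,0.6,116,0]], "squeeze": 40}}

```text
clock: 3.5
tcp_pos: [0.4608, -0.2996, 0.0589]
orientation: [0.0, 0.087, 0.996, -0.0]
wrist_force: [0.1, 1.2, -0.6]
finger_gap: 0.0005
```

>>> {"method": "arm_command", "body": {"moves": [[1,0,0,0,0],[1,0,0,0,0],[1,0,0,0,0]]}}

```text
clock: 3.8
tcp_pos: [0.4607, -0.2995, 0.0586]
orientation: [-0.0, 0.087, 0.996, -0.0]
wrist_force: [-0.1, 0.6, 0.2]
finger_gap: -0.0
```

```bash
python3 - <<'E'
from h import *
togo(.4606,-.2997,.058,2.967)
im,d=env.read_camera("wrist"); a,_=env.read_camera("top"); cv2.imwrite("pics/w2.png",np.hstack([im[:, 120:520],cv2.resize(a[130:250,330:450],(400,400))]))
E
```

```text
clock 3.80 tcp [ 0.4607 -0.2995  0.0586] yaw 2.967 tilt 0.0001 gap -0.0000 F [-0.1  0.6  0.2] q6 -0.55
move mm [ 0.1 -0.2  0.6] turn -0.000
```

View pics/w2.png

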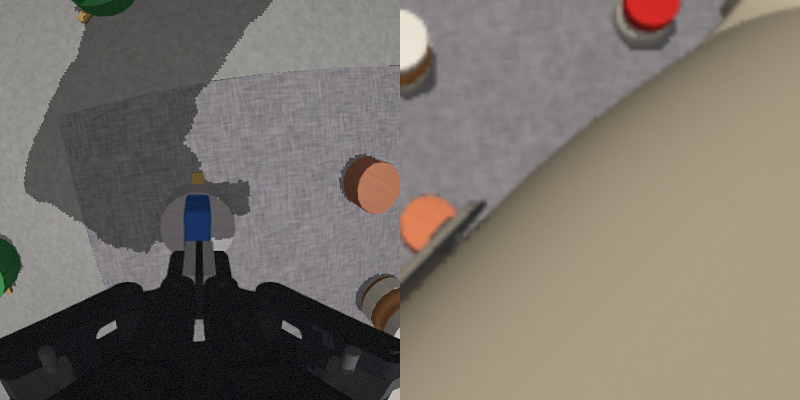

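The fingers closed on nothing. In the wrist view the fin at (197,218) of the crop still stands in front of the pads. I'll measure it with depth.

```bash
python3 - <<'E'
from h import *
c=env.get_calibration("wrist"); im,d=env.read_camera("wrist"); print(np.round(np.array(c['pose'])[:3],3).tolist())
for u,v in [(317,200),(317,215),(317,235),(317,250),(310,260),(325,260),(300,260),(335,260),(317,178),(290,225),(345,225),(317,330)]:
    o,r=ray(c,u,v,True); r=r/r.dot(np.array(c['pose'])[:3,2]); print(u,v,im[v,u],round(float(d[v,u]),3),np.round(o+r*d[v,u],3))
E
```

```text
[[0.174, 0.944, 0.28, 0.389], [0.985, -0.167, -0.049, -0.287], [0.001, 0.284, -0.959, 0.217]]
317 200 [70 34 13] 0.175 [ 0.437 -0.296  0.049]
317 215 [93 47 25] 0.158 [ 0.44  -0.296  0.068]
317 235 [91 44 16] 0.16 [ 0.45  -0.298  0.069]
317 250 [12 20 19] 0.141 [ 0.449 -0.298  0.089]
310 260 [75 76 75] 0.131 [ 0.449 -0.301  0.099]
325 260 [75 75 73] 0.13 [ 0.45  -0.295  0.099]
300 260 [25 23 23] 0.14 [ 0.452 -0.306  0.091]
335 260 [27 27 25] 0.139 [ 0.454 -0.291  0.092]
317 178 [48 83 99] 0.209 [ 0.433 -0.295  0.013]
290 225 [94 91 95] 0.195 [ 0.455 -0.317  0.035]
345 225 [89 90 93] 0.194 [ 0.46  -0.282  0.036]
317 330 [120 117 120] 0.26 [ 0.571 -0.32   0.001]
```

```bash
python3 - <<'E'
from h import *
print("overhang",env.finger_overhang)
c=env.get_calibration("wrist"); im,d=env.read_camera("wrist")
for u in (308,313,318,323,328):
  for v in range(228,256,3):
    o,r=ray(c,u,v,True); r=r/r.dot(np.array(c['pose'])[:3,2]); print(u,v,im[v,u],np.round(o+r*d[v,u],3))
s=env.get_state(); print(np.round(s['tau'],2), s['finger_gap'])
cv2.imwrite("pics/w3.png",cv2.resize(im[150:300,220:420],(800,600),interpolation=cv2.INTER_CUBIC))
E
```

```text
overhang 0.017
308 228 [91 49 21] [ 0.446 -0.302  0.069]
308 231 [98 56 33] [ 0.447 -0.302  0.07 ]
308 234 [93 51 26] [ 0.449 -0.303  0.07 ]
308 237 [93 49 24] [ 0.45  -0.303  0.07 ]
308 240 [89 49 30] [ 0.452 -0.303  0.069]
308 243 [74 77 76] [ 0.449 -0.302  0.081]
308 246 [76 75 78] [ 0.449 -0.302  0.084]
308 249 [77 78 74] [ 0.449 -0.302  0.087]
308 252 [74 77 74] [ 0.449 -0.302  0.091]
308 255 [75 78 76] [ 0.448 -0.302  0.095]
313 228 [96 47 27] [ 0.446 -0.3    0.07 ]
313 231 [92 48 22] [ 0.447 -0.3    0.07 ]
313 234 [90 47 20] [ 0.45  -0.3    0.068]
313 237 [98 53 28] [ 0.451 -0.3    0.07 ]
313 240 [80 41 21] [ 0.453 -0.301  0.069]
313 243 [77 76 77] [ 0.449 -0.3    0.081]
313 246 [76 75 75] [ 0.449 -0.3    0.085]
313 249 [75 80 78] [ 0.449 -0.3    0.088]
313 252 [71 76 74] [ 0.449 -0.3    0.092]
313 255 [75 75 77] [ 0.449 -0.3    0.095]
318 228 [94 46 26] [ 0.447 -0.297  0.069]
318 231 [93 46 17] [ 0.448 -0.297  0.069]
318 234 [96 51 30] [ 0.449 -0.298  0.07 ]
318 237 [92 42 16] [ 0.452 -0.298  0.069]
318 240 [81 45 30] [ 0.454 -0.298  0.068]
318 243 [14 22 21] [ 0.45  -0.298  
[... 381 characters left out ...]
69]
323 243 [82 82 83] [ 0.45  -0.295  0.081]
323 246 [83 85 84] [ 0.45  -0.295  0.085]
323 249 [83 83 84] [ 0.45  -0.295  0.088]
323 252 [80 82 80] [ 0.45  -0.295  0.091]
323 255 [77 80 77] [ 0.45  -0.295  0.094]
328 228 [89 45 20] [ 0.447 -0.292  0.07 ]
328 231 [90 46 25] [ 0.449 -0.292  0.069]
328 234 [89 47 25] [ 0.451 -0.293  0.068]
328 237 [88 50 29] [ 0.452 -0.293  0.069]
328 240 [83 50 29] [ 0.454 -0.293  0.069]
328 243 [74 78 76] [ 0.45  -0.293  0.081]
328 246 [78 79 76] [ 0.45  -0.293  0.085]
328 249 [78 79 81] [ 0.45  -0.293  0.088]
328 252 [77 77 77] [ 0.45  -0.293  0.091]
328 255 [79 79 78] [ 0.45  -0.293  0.095]
[  0.   -47.13  26.28   0.    -0.     0.  ] -0.0003521792326568535
```

View pics/w3.png

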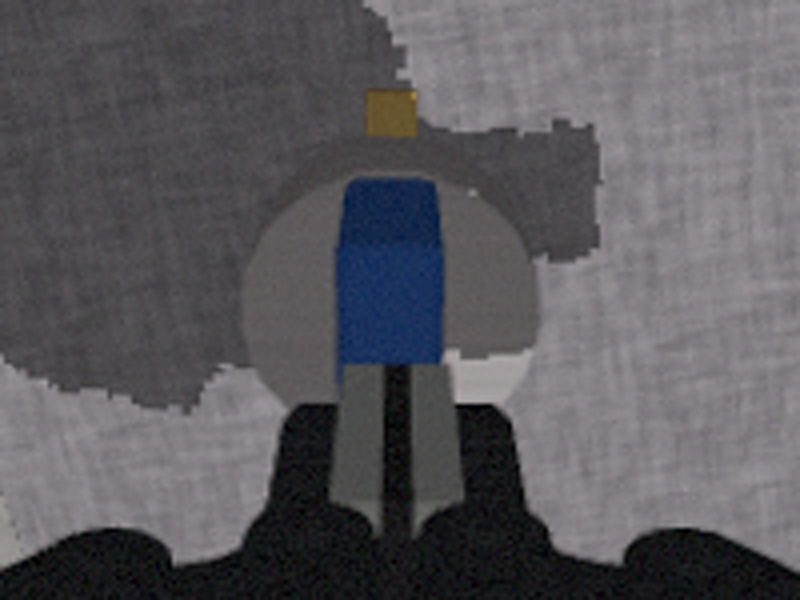

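The fin is correctly centred (x 0.46, y −0.298). However, the fingertips are really at z≈0.080, above the fin top at 0.069. They end about 38 mm short of where the stated TCP and overhang put them. I'll treat the measured tip height as true, open, go 36 mm lower while watching the force, and grip again.

>>> {"method": "arm_command", "body": {"moves": [[0,0,0,0,0],[0,0,0,0,0],[0,0,0,0,0],[0,0,0,0,0],[0,0,0,0,0],[0,0,0,0,0],[0,0,0,10,0],[0,0,0,18,0],[0,0,0,18,0]]}}

```text
clock: 4.9
tcp_pos: [0.4596, -0.2986, 0.0388]
orientation: [-0.001, 0.087, 0.996, 0.001]
wrist_force: [-0.1, -0.4, 0.1]
finger_gap: 0.0857
```

>>> {"method": "arm_command", "body": {"moves": [[0,0,0,8,0],[0,0,0,14,0],[0,0,0,18,0],[0,0,0,18,0],[1,0,0,18,0],[1,0,0,18,0],[1,0,0,18,0],[1,0,0,18,0],[1,0,0,18,0],[1,0,0,18,0],[1,0,0,18,0]], "squeeze": 40}}

```text
clock: 6.0
tcp_pos: [0.4608, -0.2997, 0.0229]
orientation: [0.0, 0.087, 0.996, -0.0]
wrist_force: [0.0, -1.0, 1.0]
finger_gap: 0.0132
```

```bash
python3 - <<'E'
from h import *
togo(.4606,-.2997,.15,2.967)
im,d=env.read_camera("wrist"); cv2.imwrite("pics/w4.png",cv2.resize(im[130:300,210:430],(660,510),interpolation=cv2.INTER_CUBIC))
E
```

```text
clock 6.00 tcp [ 0.4608 -0.2997  0.0229] yaw 2.967 tilt 0.0004 gap 0.0132 F [ 0. -1.  1.] q6 -0.55
move mm [ 2.000e-01 -1.000e-01 -1.271e+02] turn -0.000
```

View pics/w4.png

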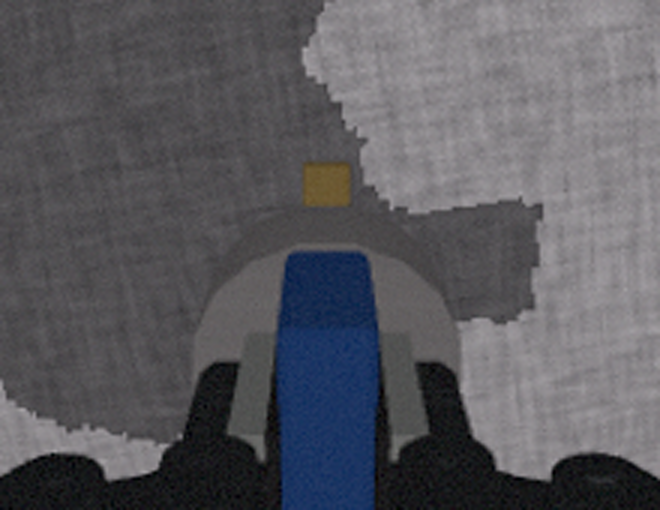

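The fin is gripped (gap 13 mm, pads on both sides of the fin). Next I'll lift and go to the port.

>>> {"method": "arm_command", "body": {"moves": [[1,0,0,-10,0],[1,0,0,-40,0],[1,0,0,-80,0],[1,0,0,-110,0],[1,0,0,-120,0],[1,0,0,-120,0],[1,0,0,-120,0]]}}

```text
clock: 6.75
tcp_pos: [0.4601, -0.2989, 0.1414]
orientation: [-0.001, 0.087, 0.996, 0.001]
wrist_force: [-0.3, -0.3, -1.5]
finger_gap: 0.0132
```

```bash
python3 -c "
from h import *
togo(.5704,.0966,.143,3.10)"
```

```text
clock 6.75 tcp [ 0.4601 -0.2989  0.1414] yaw 2.967 tilt 0.0019 gap 0.0132 F [-0.3 -0.3 -1.5] q6 -0.55
move mm [-39.8 408.7  -1.3] turn -0.133
```

>>> {"method": "arm_command", "body": {"moves": [[1,-3,25,0,-0.01],[1,-7,65,0,-0.03],[1,-11,110,0,-0.05],[1,-16,160,0,-0.07],[1,-21,210,0,-0.09],[1,-26,260,0,-0.11],[1,-31,310,0,-0.133],[1,-35,355,0,-0.133],[1,-38,390,0,-0.133],[1,-39.8,408.7,0,-0.133],[1,-39.8,408.7,0,-0.133],[1,-39.8,408.7,0,-0.133]]}}

```text
clock: 7.95
tcp_pos: [0.5696, 0.0961, 0.1405]
orientation: [-0.002, 0.02, 1.0, -0.0]
wrist_force: [-1.1, -0.7, -1.1]
finger_gap: 0.013
```

>>> {"method": "arm_command", "body": {"moves": [[1,0,0,10,0],[1,0,0,20,0],[1,0,0,30,0],[1,0,0,30,0],[1,0,0,30,0],[1,0,0,30,0]]}}

```text
clock: 8.55
tcp_pos: [0.5713, 0.0958, 0.113]
orientation: [0.0, 0.021, 1.0, -0.0]
wrist_force: [0.9, 0.4, -2.1]
finger_gap: 0.0135
```

```bash
python3 - <<'E'
from h import *
togo(.5704,.0966,.143,3.10)
c=env.get_calibration("wrist"); im,d=env.read_camera("wrist"); cv2.imwrite("pics/w5f.png",im); cv2.imwrite("pics/w5.png",cv2.resize(im[130:280,220:420],(800,600),interpolation=cv2.INTER_CUBIC))
b,g,r=[im[...,i].astype(int) for i in range(3)]
m=((r-b>45)&(r-g>45)).astype(np.uint8)
n,l,st,ce=cv2.connectedComponentsWithStats(m)
for i in range(1,n):
    if st[i,4]>4: print(st[i],np.round(onplane(c,*ce[i],.066,True),4))
E
```

```text
clock 8.55 tcp [0.5713 0.0958 0.113 ] yaw 3.099 tilt 0.0006 gap 0.0135 F [ 0.9  0.4 -2.1] q6 0.07
move mm [  0.9   0.8 -30. ] turn -0.001
[ 49  88  23  36 651] [ 0.4656 -0.1194  0.066 ]
[330 155   4  14  44] [0.5323 0.1065 0.066 ]
[307 156   2  13  19] [0.5319 0.0905 0.066 ]
[  0 229  20  29 403] [ 0.5955 -0.2669  0.066 ]
```

View pics/w5.png

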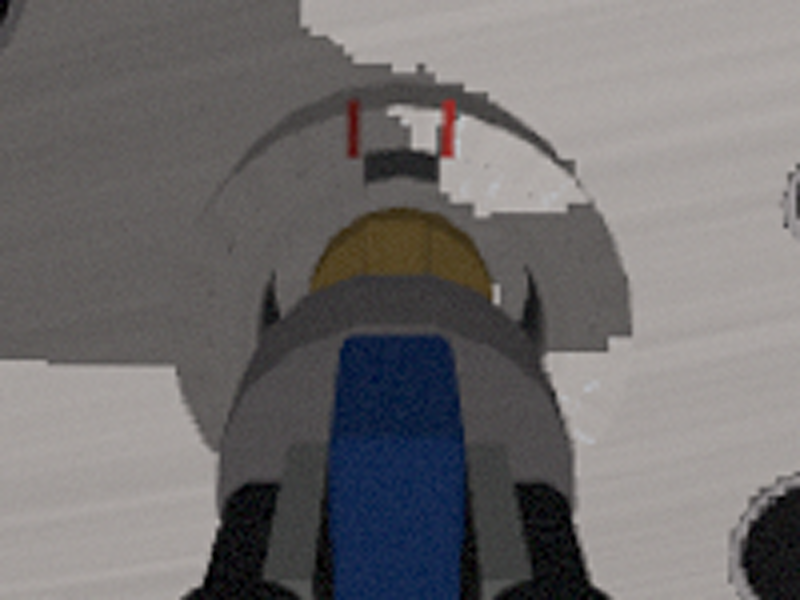

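The slot marks are at (354,128) and (449,128), so their middle is at u=401.5. The lug and fin centre is at u≈402, so they line up. The wrist estimate of the slot agrees with the top camera to 1 mm. I'll go down by feel.

>>> {"method": "arm_command", "body": {"moves": [[1,0.5,0.5,10,0],[1,0.5,0.5,20,0],[1,0.5,0.5,26,0],[1,0.5,0.5,29,0],[1,0.5,0.5,29,0],[1,0.5,0.5,29,0]]}}

```text
clock: 9.2
tcp_pos: [0.5706, 0.0965, 0.0837]
orientation: [0.0, 0.021, 1.0, -0.0]
wrist_force: [0.4, 0.1, -1.1]
finger_gap: 0.0134
```

>>> {"method": "arm_command", "body": {"moves": [[1,0,0,1,0],[1,0,0,2,0],[1,0,0,3,0],[1,0,0,4,0],[1,0,0,4,0],[1,0,0,4,0]]}}

```text
clock: 9.8
tcp_pos: [0.5705, 0.0965, 0.0796]
orientation: [-0.0, 0.021, 1.0, -0.0]
wrist_force: [-0.1, 0.1, -1.7]
finger_gap: 0.0132
```

>>> {"method": "arm_command", "body": {"moves": [[1,0,0,1,0],[1,0,0,2,0],[1,0,0,3,0],[1,0,0,4,0],[1,0,0,4,0],[1,0,0,4,0]]}}

```text
clock: 10.4
tcp_pos: [0.5705, 0.0965, 0.0756]
orientation: [-0.0, 0.021, 1.0, -0.0]
wrist_force: [0.5, 0.5, -2.5]
finger_gap: 0.0137
```

>>> {"method": "arm_command", "body": {"moves": [[1,0,0,1,0],[1,0,0,2,0],[1,0,0,3,0],[1,0,0,3,0],[1,0,0,3,0]]}}

```text
clock: 10.9
tcp_pos: [0.5708, 0.0965, 0.0731]
orientation: [0.0, 0.021, 1.0, -0.0]
wrist_force: [-1.1, 0.0, 3.4]
finger_gap: 0.0134
```

The lugs are in the slots and the plunger is met at the expected height. I'll push on to about 14.5 mm.

>>> {"method": "arm_command", "body": {"moves": [[1,0,0,1,0],[1,0,0,2,0],[1,0,0,3,0],[1,0,0,4,0],[1,0,0,4,0]]}}

```text
clock: 11.4
tcp_pos: [0.5708, 0.0965, 0.0688]
orientation: [0.0, 0.021, 1.0, -0.0]
wrist_force: [-1.2, 0.6, 5.4]
finger_gap: 0.0137
```

>>> {"method": "arm_command", "body": {"moves": [[1,0,0,1,0],[1,0,0,2,0],[1,0,0,2.5,0],[1,0,0,2.5,0],[1,0,0,2.5,0]]}}

```text
clock: 11.9
tcp_pos: [0.5708, 0.0965, 0.0665]
orientation: [0.0, 0.021, 1.0, -0.0]
wrist_force: [-1.5, -0.7, 6.4]
finger_gap: 0.0131
```

>>> {"method": "arm_command", "body": {"moves": [[1,0,0,0,0.06],[1,0,0,0,0.12],[1,0,0,0,0.18],[1,0,0,0,0.24],[1,0,0,0,0.3],[1,0,0,0,0.3]]}}

```text
clock: 12.5
tcp_pos: [0.5714, 0.0966, 0.0668]
orientation: [0.001, 0.171, 0.985, 0.0]
wrist_force: [-0.3, 0.8, 7.1]
finger_gap: 0.0134
```

```bash
python3 -c "
from h import *
togo(.5708,.0965,.0665,2.30);s=env.get_state();print(s['ft_torque'])"
```

```text
clock 12.50 tcp [0.5714 0.0966 0.0668] yaw 2.798 tilt 0.0018 gap 0.0134 F [-0.3  0.8  7.1] q6 0.37
move mm [ 0.5 -0.3  0.3] turn 0.498
[ 0.08093917  0.23850907 -0.02339924]
```

>>> {"method": "arm_command", "body": {"moves": [[1,0,0,0,0.06],[1,0,0,0,0.12],[1,0,0,0,0.18],[1,0,0,0,0.24],[1,0,0,0,0.3],[1,0,0,0,0.35],[1,0,0,0,0.4],[1,0,0,0,0.4]]}}

```text
clock: 13.3
tcp_pos: [0.5716, 0.0965, 0.0668]
orientation: [0.001, 0.363, 0.932, 0.0]
wrist_force: [-0.3, -0.2, 6.5]
finger_gap: 0.0134
```

```bash
python3 -c "
from h import *
togo(.5708,.0965,.0665,2.30);s=env.get_state();print(s['ft_torque'])"
```

```text
clock 13.30 tcp [0.5716 0.0965 0.0668] yaw 2.399 tilt 0.0023 gap 0.0134 F [-0.3 -0.2  6.5] q6 0.77
move mm [ 0.6 -0.6  0.3] turn 0.099
[ 0.04718027  0.09015531 -0.03265362]
```

>>> {"method": "arm_command", "body": {"moves": [[1,0,0,0,0.03],[1,0,0,0,0.06],[1,0,0,0,0.09],[1,0,0,0,0.09],[1,0,0,0,0.09]]}}

```text
clock: 13.8
tcp_pos: [0.5711, 0.0962, 0.0668]
orientation: [0.001, 0.403, 0.915, -0.0]
wrist_force: [-1.4, -2.0, 7.1]
finger_gap: 0.0134
```

```bash
python3 -c "
from h import *
togo(.5708,.0965,.0665,2.30);s=env.get_state();print(s['ft_torque'])"
```

```text
clock 13.80 tcp [0.5711 0.0962 0.0668] yaw 2.312 tilt 0.0018 gap 0.0134 F [-1.4 -2.   7.1] q6 0.86
move mm [ 0.4 -0.   0.3] turn 0.012
[-0.42051922  0.3359352   1.00312905]
```

The end stop is felt: 1.0 N m at 0.79 rad. I'll ease the torque slightly, then let up into the notch.

>>> {"method": "arm_command", "body": {"moves": [[1,0,0,0,-0.015],[1,0,0,0,-0.025],[1,0,0,0,-0.025]]}}

```text
clock: 14.1
tcp_pos: [0.5711, 0.0962, 0.0668]
orientation: [0.001, 0.392, 0.92, -0.0]
wrist_force: [-1.3, -2.2, 7.6]
finger_gap: 0.0133
```

```bash
python3 -c "
from h import *
togo(.5708,.0965,.0705,2.31);s=env.get_state();print(s['ft_torque'])"
```

```text
clock 14.10 tcp [0.5711 0.0962 0.0668] yaw 2.336 tilt 0.0017 gap 0.0133 F [-1.3 -2.2  7.6] q6 0.83
move mm [ 0.4 -0.  -3.7] turn 0.026
[-0.28295292  0.36884879  0.4549554 ]
```

>>> {"method": "arm_command", "body": {"moves": [[1,0,0,-1,0],[1,0,0,-2,0],[1,0,0,-3,0],[1,0,0,-3.6,0],[1,0,0,-3.6,0],[1,0,0,-3.6,0]]}}

```text
clock: 14.7
tcp_pos: [0.5708, 0.0963, 0.0696]
orientation: [0.0, 0.393, 0.92, -0.0]
wrist_force: [3.6, -2.4, -5.0]
finger_gap: 0.0136
```

```bash
python3 -c "
from h import *
togo(.5708,.0965,.0705,2.31);s=env.get_state();print(s['ft_torque'])"
```

```text
clock 14.70 tcp [0.5708 0.0963 0.0696] yaw 2.335 tilt 0.0006 gap 0.0136 F [ 3.6 -2.4 -5. ] q6 0.84
move mm [ 0.1  0.1 -0.9] turn 0.025
[-0.4368335  -0.99812317  0.48491261]
```

>>> {"method": "arm_command", "body": {"moves": [[0.8,0,0,0,0],[0.6,0,0,0,0],[0.3,0,0,0,0],[0,0,0,0,0],[0,0,0,0,0],[0,0,0,0,0],[0,0,0,0,0],[0,0,0,-20,0],[0,0,0,-50,0],[0,0,0,-80,0],[0,0,0,-80,0],[0,0,0,-80,0]]}}

```text
clock: 15.9
tcp_pos: [0.5711, 0.0966, 0.1504]
orientation: [0.001, 0.393, 0.92, 0.0]
wrist_force: [-0.9, 0.6, 0.3]
finger_gap: 0.0855
```

```bash
python3 - <<'E'
from h import *
togo(.5708,.0965,.0705,2.31)
c=env.get_calibration("wrist"); im,d=env.read_camera("wrist"); cv2.imwrite("pics/w6.png",cv2.resize(im[110:310,200:440],(720,600),interpolation=cv2.INTER_CUBIC))
b,g,r=[im[...,i].astype(int) for i in range(3)]
m=(b-r>40)&(b-g>25); m[:120]=0;m[300:]=0;m[:,:200]=0;m[:,440:]=0
v,u=np.nonzero(m); A=np.array(c['pose']); P=[]
for x,y in zip(u,v):
    if d[y,x]>0:
        o,k=ray(c,x,y,True); P.append(o+k/k.dot(A[:3,2])*d[y,x])
P=np.array(P); zt=np.percentile(P[:,2],90); T=P[abs(P[:,2]-zt)<.003]
print("fin top z",np.median(T[:,2]),len(T),cv2.minAreaRect(T[:,:2].astype(np.float32)))
vv,uu=np.mgrid[130:300,210:430]; Q=[]
for x,y in zip(uu.ravel()[::3],vv.ravel()[::3]):
    o,k=ray(c,x,y,True); Q.append(o+k/k.dot(A[:3,2])*d[y,x])
Q=np.array(Q); rr=np.hypot(*(Q[:,:2]-[.5704,.0966]).T)
k=(rr>.032)&(rr<.038)&(abs(Q[:,2]-.066)<.008); print("collar z",np.median(Q[k,2]))
k=(rr<.02)&(Q[:,2]<.1)&(Q[:,2]>.07); print("plug top z",np.median(Q[k,2]),k.sum())
E
```

```text
clock 15.90 tcp [0.5711 0.0966 0.1504] yaw 2.335 tilt 0.0019 gap 0.0855 F [-0.9  0.6  0.3] q6 0.84
move mm [ 0.3 -0.4 79.9] turn 0.025
fin top z 0.1168269836930412 1221 ((0.5698029398918152, 0.09725050628185272), (0.013211635872721672, 0.045325301587581635), 44.19635009765625)
collar z 0.06536914358223062
plug top z 0.08284952940300472 329
```

View pics/w6.png

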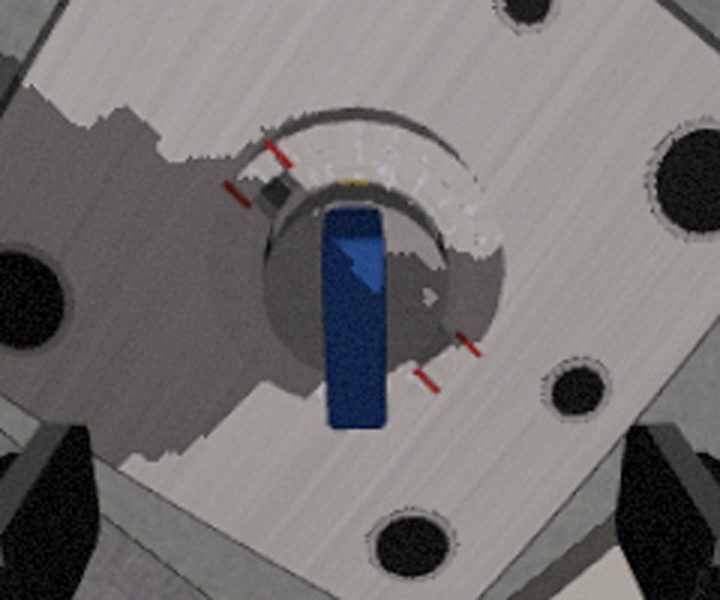

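The fin stands centred in the port at (355,320), turned well past the slots. Its top is 51.5 mm above the collar, which puts the cell centre 16.5 mm up. That is the locked height; unlocked it would be 14. The jaws are open and clear, so I'll hand in.

```bash
python3 -c "
from h import *
print(env.hand_in())"
```

```text
the job is handed in; nothing more can be done
None
```

The cell is locked in the port and let go, and the job was handed in at about 16 s on the robot's clock. I gripped it by the blue fin, lowered its lugs into the slots, pushed it about 14.4 mm down against the spring and turned it clockwise about 0.79 rad to the end stop. I then eased the torque, let it up into the notch, opened the jaws and backed off.

**Last checks from the wrist camera**
- **Height:** the cell centre is about 16.5 mm above the collar, which is the locked height. The plug top is 17.5 mm above the collar, which agrees.
- **Position:** the fin is within about 1 mm of the port's axis.
- **Orientation:** the fin is about 0.76 rad clockwise of the slots.
- **Clearance:** the jaws are open and about 80 mm higher than where they let go.

**What disagreed or was not checked**
- **Finger length:** the first grasp closed on nothing. The fingertips end about 38 mm short of where the stated TCP and overhang put them. I corrected this from the depth image before gripping again.
- **Forces:** the wrist force stayed under about 10 N in every reading. The end stop was felt at about 1.0 N m, which I estimate at 35 N of lug contact, below the 50 N limit. Contact force was not measured directly.
- **Plunger and neighbours:** I did not read the plunger travel. I also did not re-measure the jar, vial and disc afterwards, but nothing was felt or seen touching them.

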